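# Spring open the large bowl mould

## Task

The bowl in the larger of the two clamshell moulds is ready to come out. Press down the round release button on the front deck of that mould so that its lid springs open all the way to its stop, then take the hand off the button. Leave the smaller mould shut.

Things in the scene. Friction and masses are not known exactly. Their poses are not given: they have to be found in the camera images.
- large_mould: Larger of two alike clamshell moulds, which may stand either way round: grey steel box fixed to the table, 160 mm wide. Origin on the table under its button's axis; z up, x towards the lid. Front deck 45 mm high, reaching 35 mm from the axis on the -x side. Aluminium lid 150 x 160 mm, ribs up to 65 mm high: front edge 50 mm, hinge 200 mm from the axis along +x.
- large_button_top (a point): Top centre of the larger mould's release button: round steel, 32 mm across, in a 48 mm black collar; 67 mm above the table, 10 mm above the collar. Presses straight down 6 mm on a spring: 2 N to start, 6 N at the bottom; frees the lid about 4 mm down, even in a brief press, and comes back up. A catch, 61 mm high, lies 34 mm off towards the lid and draws 12 mm nearer when pressed.
- large_lid (a joint): Angle of the larger mould's lid, rad: 0 shut and latched, 1.75 open at its stop, a little past upright. Once the catch lets go, its own damped spring swings it up and away from the button within about 2 s and holds it there.
- small_lid (a joint): Angle of the smaller mould's lid, rad: 0 shut and latched, 1.75 open. That mould is built alike, with the same button, but its lid is only 105 x 105 mm. It has to stay shut.

How it is judged (in metres and radians):
At the end, for the whole second after the job is handed in: The larger mould's lid stands open at its stop (over 1.6 of 1.75 rad) and still (under 0.1 rad/s), and the smaller mould's lid is shut (under 0.1 rad) (value of joint large_lid above 1.6 rad and velocity of joint large_lid below 0.1 rad/s and value of joint small_lid below 0.1 rad); the robot touches nothing.
It fails at once if the smaller mould's lid comes open (over 0.1 rad) (value of joint small_lid above 0.1 rad).
It also fails if it takes over 29 s, if anything falls off the work surface, if the arm or the gripper's body presses on something with over 40 N, if the wrist force passes 120 N, or if a joint passes its speed limit or range.

## Robot

A 6-joint arm with a two-finger parallel gripper is mounted at the origin on the work surface. World frame = base frame: x ahead of the robot, y to its left, z up, the work surface at z = 0. Lengths are in m, angles in degrees, forces in N, time in s.
With the tool pointing down it reaches from about 0.425 to 0.95 m from the base axis. Payload 3.5 kg.
Tool frame: the origin (TCP) lies midway between the tips of the shut fingers; the grasp point (between the pads) lies 19 mm behind it; z points along the fingers, y is the line along which they close (so a half turn about z gives the same grasp; the last joint's range is limited). The gripper opens to 85 mm and grips with 20 to 120 N. Pads are 22 mm wide; open, the fingers measure 114 mm over their backs; the gripper's body (76 mm by 85 mm) begins 54 mm behind the grasp point. The pads swing forward as they close: fully open they stand 13 mm farther back than shut.
Start: joints at [-79.412, 16.404, 90.338, -0, 73.258, -8.594], TCP at [0.222, -0.637, 0.204] pointing down, gripper open.
Joint ranges: [-158.93, 158.93], [-51.34, 127.21], [12.03, 142.37], [-87.48, 267.48], [13.55, 161.25], [-162.69, 162.69]. Speed limits (degrees/s): [159.86, 159.86, 180, 180, 180, 180].

## Interface

Orientations are given as a 3x3 rotation matrix whose columns are the frame's x, y, z axes.
In Python, from workcell import manip gives the robot as it stands.
- The arm moves only by the tool move_arm, never from a script. Its argument "plan" is one flat list of numbers, 5 for each row, row after row: the shift along the world's x, y, z in units of 0.1 m (1.0 is 0.1 m), then the turn about the world's z in units of 5 degrees (1.0 is 5 degrees), then the gripper's target within -1 to 1 (fully open at 1, half-way at 0, shut at -1). In form: [dx, dy, dz, yaw, jaw, dx, dy, dz, yaw, jaw, ...]. A call has 1 to 20 rows; each row shifts and turns the commanded pose from where the row before left it; what a row does not reach is not made up. A row lasts 1/8 s, in which the tool goes at most 62.5 mm and 10.7 degrees, less where a joint would pass 70% of its speed; a pose out of reach is approached as far as the arm can. A call with a number of a shift or a turn outside -1 to 1 is refused whole. A call with a gripper value outside its range is refused whole. The fingers move at their own pace and stop on an object; "newtons" is the grip in N (left out, the last holds). Time passes only in rows, so rows that do not move let the fingers close. It gives the time, the measured TCP pose, the force, the opening and the grip force at its end, in the units of the state.
- manip.state(): the state, without advancing time (a new reading comes with each control period).
- manip.grab_frame(name): name is "scene" or "top" or "wrist"; returns the picture (420x560x3 uint8, red, green, blue); there is no depth.
- manip.get_calibration(name): a dict with "camera_matrix" (3x3 intrinsics, pixels), "dist_coeffs" ([k1, k2, p1, p2, k3] as OpenCV has them; the pictures are not rectified), "R" (3x3) and "t" (3): a world point X has camera coordinates R X + t. Camera axes: x right, y down, z forward; pixel columns grow to the right and rows downward; lengths in m; the calibration is good to about 2 mm. A picture is of the moment at which its call begins: read the wrist's pose just before it. get_calibration takes no time and is no camera call; for the wrist camera it gives the pose at the moment of the call.
- manip.hand_in(): hands the job in; it is judged then, once.
Trained networks look in the newest picture that a camera, given by its name, has taken for a name from the list of things; names that differ only in an ending like _2 or _b are one class to them, and where a whole thing is asked for, a point or a joint stands for the part that bears it (a point fixed in the world has none). Each returns a list of dicts, best first, with "score" (0 to 1); they miss things now and then, are a little off and sometimes report something else, mostly with a low value. They report only what shows in the picture. A call takes as long as a camera call.
- manip.regions_of(query, camera): "mask" (420x560 bool, what is visible of it).
- manip.landmark_of(query, camera): "point" ([x, y, z] in m, in the coordinates of the camera as it stood for that picture, good to about 4 mm: a listed point, or the origin of a listed thing).
The state is a dict: "time_s": time; "qpos": joint angles; "joint_velocities": joint speeds; "joint_torque": joint torques, N m; "ee_pos": TCP position; "ee_rot": TCP orientation; "ft_force": force on the tool from outside, world axes, zero at the start; "ft_torque": the same for the moment, N m; "width": finger opening in m; "finger_force": force on a finger pad.
Only numpy, scipy, OpenCV 4.12 (cv2) and the standard library are available. Lean on these libraries where they do the work, as an engineer would, in place of code of your own. Each camera call takes 0.05 s, during which the arm holds its last target. There are 200 camera calls.

## Working session

There is one attempt and no reset: what is moved stays moved. The work goes in short steps, Python scripts to look and compute and a tool call to move; the robot and the scene stay as the last step left them, time stands still between calls to the robot, and variables do not carry over. Pictures are saved under pics/ and viewed, at most 10 in all, crops included, and the job is handed in when it is done.

Besides the shell and the picture viewer there is one more tool, called after "Call:" as name(argument=value, ...) on one line, values as JSON. move_arm: Moves the arm, as the interface text tells. Shifts and turns lie within -1 to 1; 1 stands for 0.1 m of shift or 5 degrees of turn. Its arguments: {"type":"object","properties":{"plan":{"type":"array","items":{"type":"number","minimum":-1,"maximum":1}},"newtons":{"type":"number"}},"required":["plan"]}

```bash
mkdir -p pics; cat > h.py <<'E'
from workcell import manip
import numpy as np, cv2
def look(cam,fn=None):
    c=manip.get_calibration(cam); im=manip.grab_frame(cam)
    if fn: cv2.imwrite('pics/'+fn,im[:,:,::-1])
    return c,im
def lm(q,cam,c):
    R=np.array(c['R']);t=np.array(c['t']);o=[]
    for d in manip.landmark_of(q,cam):
        p=np.array(d['point']); w=R.T@(p-t)
        px=cv2.projectPoints(p.reshape(1,3),np.zeros(3),np.zeros(3),np.array(c['camera_matrix']),np.array(c['dist_coeffs']))[0].ravel()
        o.append((round(d['score'],2),w.round(4),px.round(0)))
    return o
def ray(c,px,z):
    u=cv2.undistortPoints(np.array([[px]],float),np.array(c['camera_matrix']),np.array(c['dist_coeffs'])).ravel()
    R=np.array(c['R']);t=np.array(c['t']);C=-R.T@t;d=R.T@np.array([u[0],u[1],1]);return C+d*(z-C[2])/d[2]
E
python3 - <<'E'
from h import *
for cam in('top','scene'):
    c,im=look(cam,cam+'1.png')
    for q in('large_button_top','large_mould','small_lid'):
        for r in lm(q,cam,c): print(cam,q,*r)
print(manip.state()['time_s'])
E
```

```text
top large_button_top 0.75 [0.4684 0.1773 0.067 ] [184. 266.]
top large_mould 0.73 [ 0.4677  0.1774 -0.0013] [190. 267.]Traceback (most recent call last):
  File "<stdin>", line 5, in <module>
  File "h.py", line 9, in lm
    for d in manip.landmark_of(q,cam):
             ~~~~~~~~~~~~~~~~~^^^^^^^
ValueError: it knows: large_button_top, large_mould
```

```bash
python3 - <<'E'
from h import *
c,im=look('scene','scene1.png')
for q in('large_button_top','large_mould'):
    for r in lm(q,'scene',c): print(q,*r)
print(manip.state()['time_s'])
E
```

```text
large_button_top 0.53 [0.4659 0.1813 0.0635] [382. 198.]
large_mould 0.77 [ 0.4665  0.1783 -0.0026] [376. 214.]
0.3
```

View pics/top1.png

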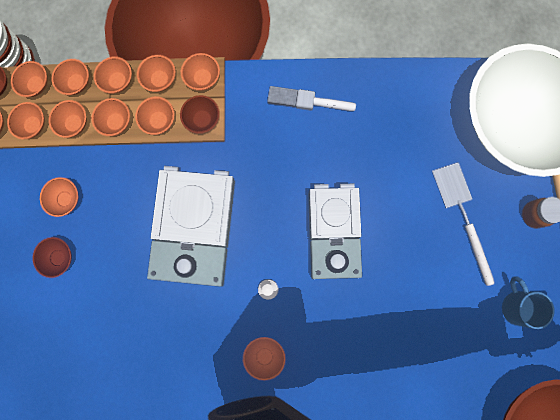

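View pics/scene1.png

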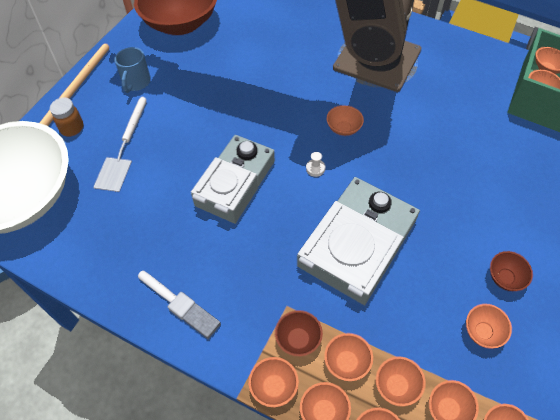

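Top view: the large mould is at left with its button at about (184,265) and lid up-image (+x). The small mould is at right with its button at (337,261). The scene view agrees, with the large button at (380,200). Both cameras put the large button near (0.468, 0.178).

```bash
python3 - <<'E'
from h import *
s=manip.state();print(s['ee_rot'],s['ee_pos'],s['qpos'],s['width'])
c=manip.get_calibration('top')
print('button',ray(c,(184.5,265.5),.067))
a,b=ray(c,(148,280),.045),ray(c,(222,285.5),.045)
print(a,b,np.linalg.norm(a-b),'yaw of lid dir',np.degrees(np.arctan2((b-a)[1],(b-a)[0]))+90)
E
```

```text
[[ 9.44482107e-01  3.28562817e-01 -1.55856440e-04]
 [ 3.28562832e-01 -9.44481763e-01  8.15314038e-04]
 [ 1.20678312e-04 -8.21258154e-04 -9.99999655e-01]] [ 0.22176579 -0.63726278  0.20395083] [-7.94122791e+01  1.64218901e+01  9.03660674e+01 -2.03222238e-04
  7.32596020e+01 -8.59379188e+00] 0.08538773452688472
button [0.46855007 0.17549843 0.067     ]
[0.43949428 0.25783133 0.045     ] [0.42638278 0.1003854  0.045     ] 0.15799092593390643 yaw of lid dir -4.760390004621044
```

Call:
move_arm(plan=[0.3,0.5,0,-0.3,-1,0.3,0.5,0,-0.3,-1,0.3,0.5,0,-0.3,-1,0.3,0.5,0,-0.3,-1,0.3,0.5,0,-0.3,-1,0.3,0.5,0,-0.3,-1,0.3,0.5,0,-0.3,-1,0.3,0.5,0,-0.3,-1,0,0.5,0,-0.3,-1,0,0.5,0,-0.3,-1,0,0.5,0,-0.3,-1,0,0.5,0,-0.3,-1,0,0.5,0,-0.3,-1,0,0.5,0,-0.3,-1,0,0.5,0,-0.3,-1,0,0.5,0,-0.3,-1,0,0,0,0,-1,0,0,0,0,-1])

```text
time_s: 2.55
ee_pos: [0.4617, 0.1624, 0.2044]
ee_rot: [[0.997, -0.083, -0.0], [-0.083, -0.997, -0.0], [-0.0, 0.0, -1.0]]
ft_force: [-0.1, 0.4, -0.1]
width: -0.0001
finger_force: 0.0
```

```bash
python3 - <<'E'
from h import *
c,im=look('wrist','wrist1.png')
for r in lm('large_button_top','wrist',c): print(*r)
E
```

```text
0.75 [0.4649 0.1749 0.0686] [264. 192.]
```

View pics/wrist1.png

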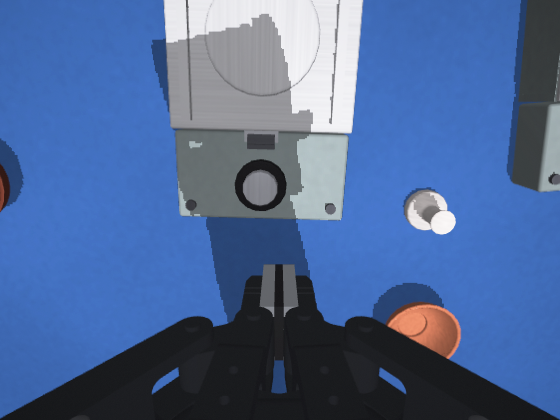

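The wrist view shows the button top at about (260,187), the catch above it at (261,141), and the shut fingers at (279,270).

```bash
python3 - <<'E'
from h import *
c=manip.get_calibration('wrist')
print(ray(c,(260.5,187),.067), ray(c,(261,141),.061))
a,b=ray(c,(180,215),.045),ray(c,(342,220),.045);print(np.linalg.norm(a-b),np.degrees(np.arctan2((b-a)[1],(b-a)[0]))+90)
E
```

```text
[0.4694497  0.17670133 0.067     ] [0.50898172 0.17259831 0.061     ]
0.15888932393781274 -6.7291498240603715
```

Call:
move_arm(plan=[0.03,0.14,0,0,-1,0,0,-0.42,0,-1,0,0,-0.42,0,-1,0,0,-0.42,0,-1,0,0,0,0,-1,0,0,-0.06,0,-1,0,0,-0.06,0,-1,0,0,0,0,-1])

```text
time_s: 3.65
ee_pos: [0.4654, 0.1766, 0.0672]
ee_rot: [[0.996, -0.084, 0.001], [-0.084, -0.996, 0.0], [0.001, -0.0, -1.0]]
ft_force: [1.3, -0.6, 0.0]
width: -0.0001
finger_force: 0.0
```

Right at the button top, position as intended. Now the press and retreat.

Call:
move_arm(plan=[0,0,-0.03,0,-1,0,0,-0.03,0,-1,0,0,0,0,-1,0,0,0,0,-1])

```text
time_s: 4.15
ee_pos: [0.4648, 0.1765, 0.0604]
ee_rot: [[0.996, -0.084, -0.0], [-0.084, -0.996, -0.0], [-0.0, 0.0, -1.0]]
ft_force: [0.3, -0.3, 0.3]
width: 0.0
finger_force: 0.0
```

Only 0.3 N where about 6 N was expected, so contact is doubtful. Taking a look.

```bash
python3 - <<'E'
from h import *
c,im=look('wrist'); c2,im2=look('scene')
a=cv2.resize(im[120:330,180:400],(440,420)); b=cv2.resize(im2[140:320,280:440],(373,420))
cv2.imwrite('pics/c1.png',np.hstack([a,b])[:,:,::-1][:, :800])
print(manip.state()['ft_force'],manip.state()['ee_pos'])
E
```

```text
[ 0.38852238  0.19865664 -1.24028109] [0.46486486 0.1765034  0.06047371]
```

```bash
python3 -c "
import cv2;i=cv2.imread('pics/c1.png');cv2.imwrite('pics/c1.png',cv2.resize(i,(800,413)))"
```

```text
(no output)
```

View pics/c1.png

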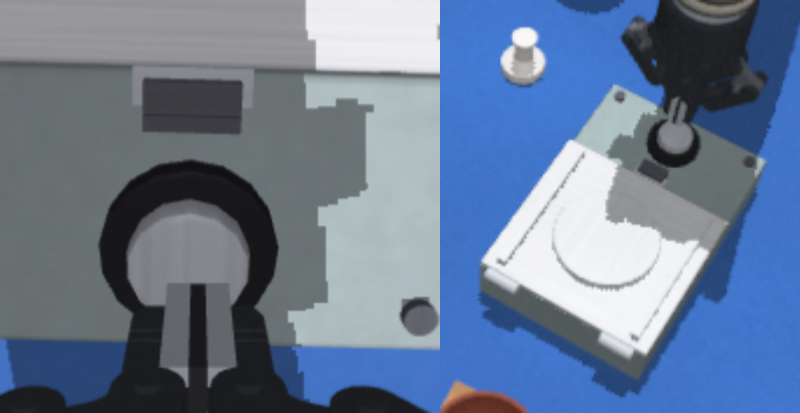

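```bash
python3 - <<'E'
from h import *
s=manip.state()
c=manip.get_calibration('wrist'); R=np.array(c['R']);t=np.array(c['t']);print('cam',-R.T@t)
for n in (c,manip.get_calibration('scene')):
    P=lambda X:cv2.projectPoints(np.array([X],float),cv2.Rodrigues(np.array(n['R']))[0],np.array(n['t']),np.array(n['camera_matrix']),np.array(n['dist_coeffs']))[0].ravel().round(1)
    print('tcp',P(s['ee_pos']),'btn067',P([.4685,.1765,.067]),'btn061',P([.4685,.1765,.061]))
# button ellipse in wrist crop: centre x~188/400*... 
k=873/800 if False else 813/800
for px in((188,200),(188,285),(127,260),(248,260),(190,160)):
    u=180+px[0]*k/2; v=120+px[1]*k/2; print(px,(u,v),ray(c,(u,v),.067 if px[1]!=160 else .057),ray(c,(u,v),.061))
for cam in('wrist','scene'):
    for r in lm('large_button_top',cam,manip.get_calibration(cam)): print(cam,*r)
E
```

```text
cam [0.54017621 0.17005757 0.23103468]
tcp [278.1 256.4] btn067 [277.5 255.1] btn061 [277.5 250.4]
tcp [379.6 197.5] btn067 [379.4 197.1] btn061 [379.  198.7]
(188, 200) (275.52750000000003, 221.625) [0.48626103 0.17596528 0.067     ] [0.48428894 0.17618137 0.061     ]
(188, 285) (275.52750000000003, 264.815625) [0.46321958 0.17795397 0.067     ] [0.46040469 0.1782428  0.061     ]
(127, 260) (244.531875, 252.1125) [0.47148715 0.1928752  0.067     ] [0.46897467 0.19370982 0.061     ]
(248, 260) (306.015, 252.1125) [0.4689042  0.16208506 0.067     ] [0.46629724 0.16179344 0.061     ]
(190, 160) (276.54375, 201.3) [0.4937931  0.17487243 0.057     ] [0.49485916 0.17476177 0.061     ]
wrist 0.71 [0.4651 0.1788 0.071 ] [273. 265.]
scene 0.54 [0.4665 0.1796 0.0604] [381. 199.]
```

```bash
python3 - <<'E'
from h import *
s=manip.state()
n,im=look('scene'); im=im.copy()
P=lambda X:cv2.projectPoints(np.array([X],float),cv2.Rodrigues(np.array(n['R']))[0],np.array(n['t']),np.array(n['camera_matrix']),np.array(n['dist_coeffs']))[0].ravel()
a=cv2.resize(im[150:235,335:425],(630,595),interpolation=cv2.INTER_CUBIC)
def mark(X,col):
    u,v=P(X); cv2.drawMarker(a,(int((u-335+.5)*7),int((v-150+.5)*7)),col,cv2.MARKER_CROSS,20,1)
mark(s['ee_pos'],(255,0,0)); mark([.469,.1765,.067],(0,255,0)); 
cv2.imwrite('pics/c2.png',a[:,:,::-1])
E
```

```text
(no output)
```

View pics/c2.png

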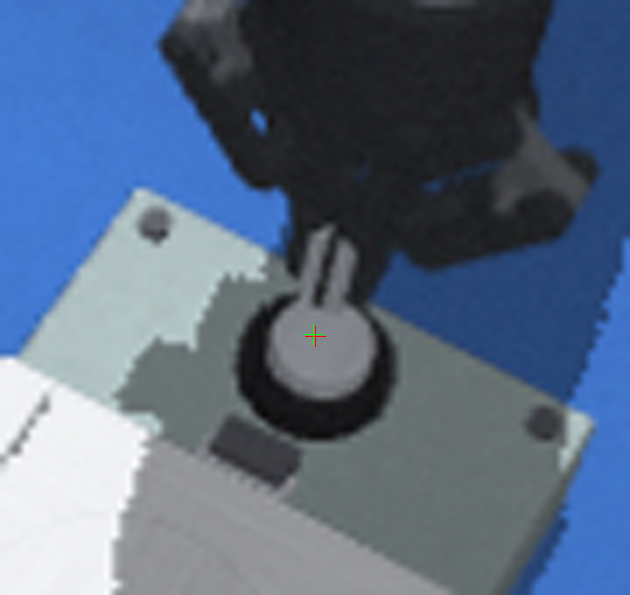

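The finger ends at about (325,310) and the disc centre is at (322,345). The button is still raised and there is no force, so the tips must be somewhat higher (or further back) than reported. I'll go down in small guarded steps.

Call:
move_arm(plan=[0.03,0,0,0,-1,0,0,-0.02,0,-1,0,0,0,0,-1])

```text
time_s: 4.78
ee_pos: [0.4676, 0.1764, 0.0581]
ee_rot: [[0.996, -0.084, -0.001], [-0.084, -0.996, -0.0], [-0.001, 0.0, -1.0]]
ft_force: [-0.7, 0.4, -0.3]
width: -0.0
finger_force: 0.0
```

```bash
python3 - <<'E'
from h import *
s=manip.state();print(s['ee_pos'],s['ft_force'],s['ft_torque'],s['joint_torque'],s['time_s'])
E
```

```text
[0.4676432  0.17644448 0.05814572] [-0.69680935  0.36596509 -0.3233735 ] [-0.01329493  0.0468913  -0.03989149] [-2.37590633e-02 -2.77226830e+01 -2.46973407e+01 -5.15741503e-04
 -1.07390402e-02 -5.30229829e-05] 4.775
```

Call:
move_arm(plan=[0,0,-0.03,0,-1,0,0,0,0,-1])

```text
time_s: 5.03
ee_pos: [0.4675, 0.1764, 0.055]
ee_rot: [[0.996, -0.084, -0.001], [-0.084, -0.996, -0.0], [-0.001, 0.0, -1.0]]
ft_force: [0.5, -0.1, 0.4]
width: -0.0003
finger_force: 0.0
```

```bash
python3 - <<'E'
from h import *
s=manip.state();print(s['ee_pos'],s['ft_force'],s['time_s'])
n,im=look('scene'); w,im2=look('wrist')
a=cv2.resize(im[150:220,340:410],(400,400),interpolation=cv2.INTER_CUBIC)
b=cv2.resize(im2[190:310,220:340],(400,400),interpolation=cv2.INTER_CUBIC)
cv2.imwrite('pics/c3.png',np.hstack([a,b])[:,:,::-1])
E
```

```text
[0.46749538 0.17644501 0.05504591] [ 0.46384175 -0.09369398  0.36311095] 5.025
```

View pics/c3.png

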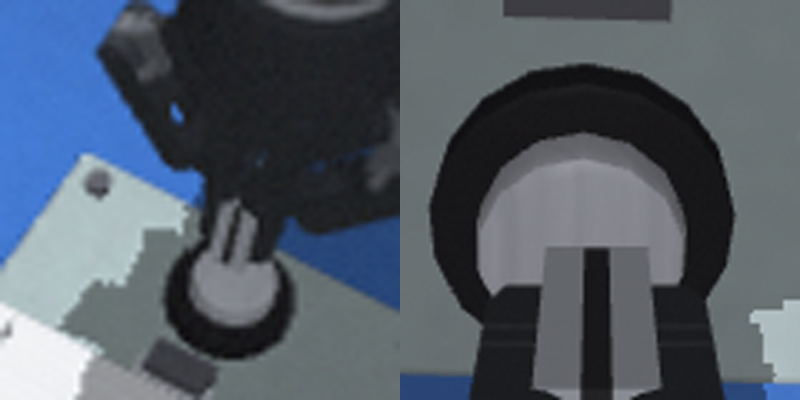

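```bash
python3 - <<'E'
from h import *
A=[];
w=manip.get_calibration('wrist');n=manip.get_calibration('scene')
def Pm(c):return np.c_[np.array(c['R']),np.array(c['t'])]
def tri(p,q):
    u=[cv2.undistortPoints(np.array([[x]],float),np.array(c['camera_matrix']),np.array(c['dist_coeffs'])).reshape(2,1) for x,c in((p,w),(q,n))]
    X=cv2.triangulatePoints(Pm(w),Pm(n),*u).ravel();return X[:3]/X[3]
print('tip front',tri((279.1,263.7),(381.1,196.4)))
# button top disc centre : wrist disc width rows ~ (582,240)crop ; scene (234,280)
print('button',tri((220+.3*182,190+.3*225),(340+.175*235,150+.175*280)))
E
```

```text
tip front [0.4687429  0.17761523 0.0697271 ]
button [0.46883747 0.17950341 0.0614738 ]
```

Call:
move_arm(plan=[0.03,0,-0.02,0,-1,0,0,-0.02,0,-1,0,0,0,0,-1])

```text
time_s: 5.5
ee_pos: [0.4707, 0.1765, 0.0511]
ee_rot: [[0.996, -0.084, -0.001], [-0.084, -0.996, -0.0], [-0.001, 0.0, -1.0]]
ft_force: [0.9, 0.2, -0.2]
width: 0.0005
finger_force: 0.0
```

Call:
move_arm(plan=[0,0,-0.02,0,-1,0,0,0,0,-1])

```text
time_s: 5.75
ee_pos: [0.4706, 0.1765, 0.0492]
ee_rot: [[0.996, -0.084, -0.0], [-0.084, -0.996, -0.0], [-0.0, 0.0, -1.0]]
ft_force: [0.1, 0.1, 0.1]
width: -0.0002
finger_force: 0.0
```

Call:
move_arm(plan=[0,0,-0.02,0,-1,0,0,0,0,-1])

```text
time_s: 6.0
ee_pos: [0.4706, 0.1765, 0.0472]
ee_rot: [[0.996, -0.084, -0.0], [-0.084, -0.996, -0.0], [-0.0, 0.0, -1.0]]
ft_force: [0.2, 0.0, 0.1]
width: 0.0
finger_force: 0.0
```

```bash
python3 - <<'E'
from h import *
n,im=look('scene'); w,im2=look('wrist')
a=cv2.resize(im[150:220,340:410],(400,400),interpolation=cv2.INTER_CUBIC)
b=cv2.resize(im2[190:310,220:340],(400,400),interpolation=cv2.INTER_CUBIC)
cv2.imwrite('pics/c4.png',np.hstack([a,b])[:,:,::-1])
print(np.array(manip.state()['joint_torque']).round(2))
E
```

```text
[  0.   -28.19 -24.14   0.     0.     0.  ]
```

View pics/c4.png

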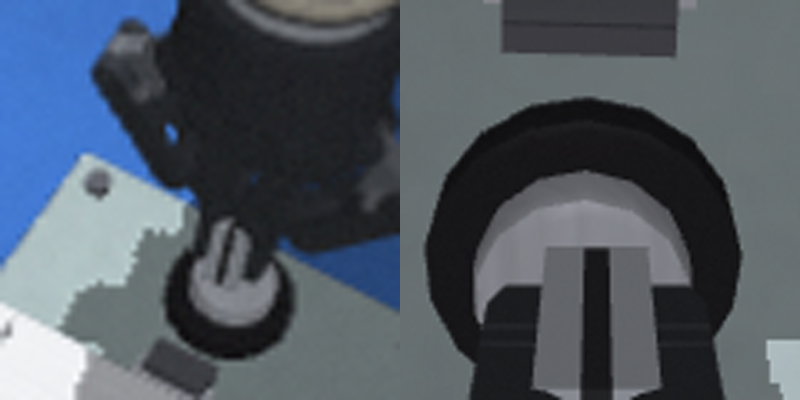

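```bash
python3 - <<'E'
from h import *
w=manip.get_calibration('wrist');n=manip.get_calibration('scene')
print(-np.array(n['R']).T@np.array(n['t']))
for x in (.470,.474,.478,.482):
  for name,c,px in(('w',w,(279.1,263.9)),('s',n,(340+.175*232,150+.175*282))):
    zs=np.linspace(.04,.11,701); xs=[ray(c,px,z)[0] for z in zs]; print(x,name,zs[np.argmin(abs(np.array(xs)-x))].round(4),end='; ')
  print()
E
```

```text
[1.08775341 0.27707614 0.98047181]
0.47 w 0.055; 0.47 s 0.0631; 
0.474 w 0.0636; 0.474 s 0.069; 
0.478 w 0.0721; 0.478 s 0.075; 
0.482 w 0.0807; 0.482 s 0.0809;
```

The rays agree on a tip front edge at x≈0.482 and z≈0.08. The real tips are therefore well above the reported TCP, still short of the button. I'll keep going down under guard.

Call:
move_arm(plan=[-0.02,0,-0.03,0,-1,0,0,-0.03,0,-1,0,0,0,0,-1])

```text
time_s: 6.48
ee_pos: [0.4684, 0.1764, 0.041]
ee_rot: [[0.996, -0.084, -0.001], [-0.084, -0.996, -0.0], [-0.001, 0.0, -1.0]]
ft_force: [0.3, 0.3, -0.2]
width: 0.0001
finger_force: 0.0
```

Call:
move_arm(plan=[0,0,-0.03,0,-1,0,0,0,0,-1])

```text
time_s: 6.72
ee_pos: [0.4692, 0.1766, 0.0386]
ee_rot: [[0.996, -0.084, 0.001], [-0.084, -0.996, 0.0], [0.001, -0.0, -1.0]]
ft_force: [-0.1, 0.1, 1.8]
width: -0.0002
finger_force: 0.6
```

Contact: 1.8 N at reported z 0.0386. Next I press about 5 mm further, then retreat.

Call:
move_arm(plan=[0,0,-0.03,0,-1,0,0,-0.02,0,-1,0,0,0,0,-1])

```text
time_s: 7.1
ee_pos: [0.4711, 0.1768, 0.0354]
ee_rot: [[0.996, -0.084, 0.005], [-0.084, -0.996, 0.001], [0.005, -0.001, -1.0]]
ft_force: [1.5, 0.8, 0.9]
width: 0.0002
finger_force: 0.0
```

The pose has shifted without wrist force, so I look before going on.

```bash
python3 - <<'E'
from h import *
n,im=look('scene'); w,im2=look('wrist')
a=cv2.resize(im[60:310,260:450],(400,526),interpolation=cv2.INTER_CUBIC)
b=cv2.resize(im2[120:330,200:360],(400,526),interpolation=cv2.INTER_CUBIC)
cv2.imwrite('pics/c5.png',np.hstack([a,b])[:,:,::-1])
s=manip.state();print(s['ee_pos'],s['ft_force'],np.array(s['joint_torque']).round(2),np.array(s['qpos']).round(2))
E
```

```text
[0.47077843 0.17675665 0.03481042] [ 0.5051065  -0.32380877  6.64403597] [ 1.600e-01 -2.591e+01 -2.103e+01  2.000e-02  2.000e-01 -0.000e+00] [  9.01   6.91 121.14  -0.    51.7  103.83]
```

View pics/c5.png

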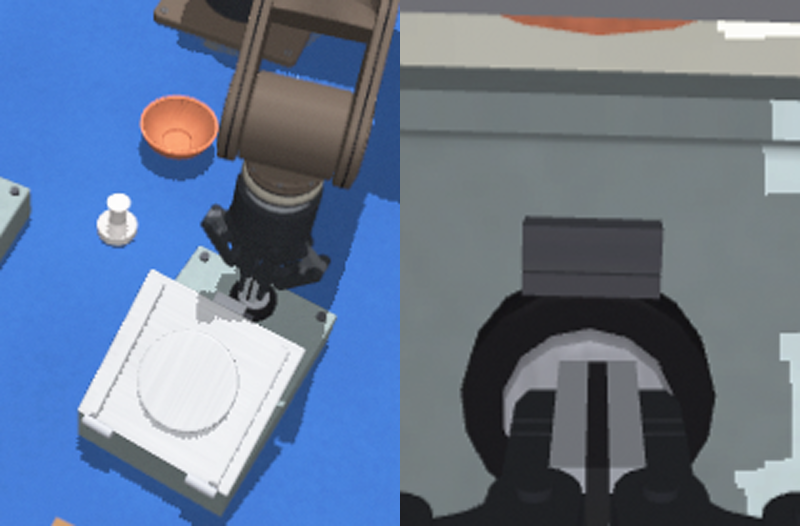

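The wrist view shows the catch drawn in and the lid opening, with the bowl rim at the top of the image. Force is 6.6 N. Retreating now.

Call:
move_arm(plan=[0,0,0.2,0,-1,-0.2,0,0.4,0,-1,-0.15,0,0.5,0,-1,0,0,0.5,0,-1,0,0,0,0,-1,0,0,0,0,-1,0,0,0,0,-1,0,0,0,0,-1,0,0,0,0,-1,0,0,0,0,-1,0,0,0,0,-1,0,0,0,0,-1,0,0,0,0,-1,0,0,0,0,-1,0,0,0,0,-1,0,0,0,0,-1])

```text
time_s: 9.2
ee_pos: [0.4338, 0.1765, 0.1934]
ee_rot: [[0.996, -0.084, 0.0], [-0.084, -0.996, 0.0], [0.0, -0.0, -1.0]]
ft_force: [0.4, 0.2, -0.3]
width: 0.0002
finger_force: 0.0
```

```bash
python3 - <<'E'
from h import *
n,im=look('scene','s6.png')
s=manip.state();print(s['ee_pos'],s['ft_force'],s['time_s'])
E
```

```text
[0.43378791 0.17650141 0.19342501] [ 0.48812131 -0.12779908  0.40063901] 9.25
```

View pics/s6.png

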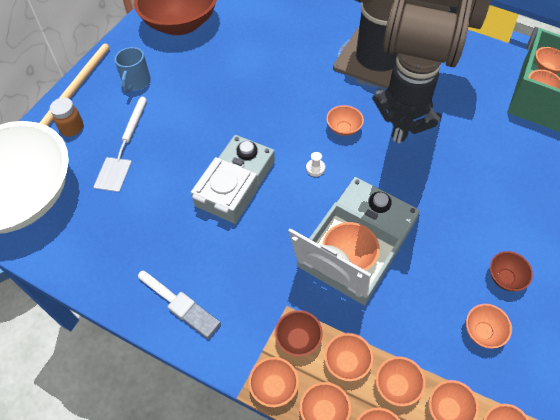

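The larger lid stands up at about (330,262) with the bowl exposed. The small mould at (235,178) is shut, and the hand is clear. I'll let it settle for 1.5 s and then hand in.

Call:
move_arm(plan=[0,0,0,0,-1,0,0,0,0,-1,0,0,0,0,-1,0,0,0,0,-1,0,0,0,0,-1,0,0,0,0,-1,0,0,0,0,-1,0,0,0,0,-1,0,0,0,0,-1,0,0,0,0,-1,0,0,0,0,-1,0,0,0,0,-1])

```text
time_s: 10.75
ee_pos: [0.4338, 0.1765, 0.1934]
ee_rot: [[0.996, -0.084, 0.0], [-0.084, -0.996, 0.0], [0.0, -0.0, -1.0]]
ft_force: [-0.1, -0.5, 1.3]
width: -0.0001
finger_force: 0.0
```

```bash
python3 - <<'E'
from h import *
n,im=look('scene'); o=cv2.cvtColor(cv2.imread('pics/s6.png'),cv2.COLOR_BGR2RGB)
print(np.abs(im.astype(int)-o)[220:300,280:420].mean(), np.abs(im.astype(int)-o)[300:400,0:200].mean())
print(manip.hand_in())
E
```

```text
0.9564285714285714 0.8966833333333334
the job is handed in; nothing more can be done
None
```

I pressed the larger mould's button and its lid swung open and stayed still; the smaller mould stayed shut, the hand is clear, and I handed the job in at about 11 s (no verdict was returned).

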